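# Load the tilted drill jig: handle slip in, drill plate down over the guide pins

## Task

Load the sloping drill jig so that a knife-handle slip can be drilled. First lay the thin wooden slip flat on the jig's deck, lengthwise between the four short locating dowels, with its lower end up against the stop bar, and let go of it; then take the drill plate by its wooden grip and lower it over both tall guide pins, kept parallel to the deck so that it does not jam, until it lies flat on the slip. Keep hold of the plate until it is down rather than dropping it, and leave the glue bottle, the small tin and the pliers where they are.

Things in the scene. Friction and masses are not known exactly. Their poses are not given: they have to be found in the camera images.
- jig_deck: Steel deck, 230 x 170 x 10 mm, of the drill jig, on a grey base fixed to the bench left of the vice. It slopes 25 degrees, its low edge towards the robot. Origin: centre of its upper face, about 82 mm above the bench, midway between the guide pins. x points up the slope along the deck, y to the left across it, z square out of the deck (along the pins).
- pin_left (a point): Tip of the left guide pin. The two steel guide pins stand square on the deck at x = 0, y = +65 and -65 mm of the deck; each is 12 mm thick and 45 mm tall, the top 12 mm tapering to a blunt nose, with a collar 22 mm across and 4 mm high at its foot.
- pin_right (a point): Tip of the right guide pin, the same as the left one.
- nest (a point): Point on the deck (deck x = -7.5 mm, y = 0) where the centre of the slip's underside lies when the slip is in place; same axes as the deck. Four locating dowels, 8 mm thick, 12 mm tall, with tapering tips, stand at deck x = +68 and -68, y = +25 and -25 mm: 42 mm clear between left and right ones.
- stop_bar (a point): Foot of the stop bar's upper face, in its middle (deck x = -97 mm, y = 0). The bar crosses the deck's low end: 70 mm long in y, 8 mm thick, 10 mm high. The slip's lower end rests against this face.
- slip: Thin flat pale wooden slip, 36 x 179 x 6 mm, about 30 g, lying flat on the bench right of the vice. Origin: centre of its underside; x across its 36 mm width, y along its 179 mm length, z up. Both ends are alike.
- drill_plate: Aluminium plate, 100 mm (x) by 160 mm (y) by 10 mm, about 0.42 kg, lying flat on the bench right of the vice. Origin: centre of its underside, z up. Two 14 mm through holes at x = 0, y = +65 and -65 mm fit over the guide pins, either way round. Two dark drill bushes at x = +36 and -36 mm, 3 mm proud. When home on the slip its origin is at x = 0, y = 0, z = 6 mm of the deck.
- plate_grip (a point): Middle of the wooden grip that stands on the centre of the drill plate, 30 mm above the plate's underside. The grip is a block 46 mm along the plate's x, 22 mm wide in y, from 10 to 44 mm above the underside; flat sides.
- glue: Bystander: upright yellow glue bottle with a red nozzle, 38 mm across, 123 mm tall, on the bench behind the jig. Origin: centre of its underside.
- rivet_tin: Bystander: small closed dark green tin, 69 x 97 x 24 mm, on the bench left of the jig. Origin: centre of its underside.
- small_pliers: Bystander: small red-handled pliers lying open on the bench, 69 x 132 x 13 mm, right of the vice and beyond the plate and the slip. Origin: centre of their underside.

How it is judged:
By the outcome, as a careful person would: the job done as asked, in the order asked, and still so for the second after the job is handed in, with the robot touching nothing.
It also fails if it takes over 72 s, if anything falls off the work surface, if the arm or the gripper's body presses on something with over 40 N, if the wrist force passes 120 N, or if a joint passes its speed limit or range.

## Robot

A 6-joint arm with a two-finger parallel gripper is mounted at the origin on a cart in front of the work surface, level with it; the furniture and walls round the work are solid. World frame = base frame: x ahead of the robot, y to its left, z up, the work surface at z = 0. Lengths are in m, angles in rad, forces in N, time in s.
With the tool pointing down it reaches from about 0.275 to 0.725 m from the base axis. Payload 15.9 kg.
Tool frame: the origin (TCP) lies at the very end of the fingers, on their centre line; the grasp point (between the pads) lies 19 mm behind it; z points along the fingers, y is the line along which they close (so a half turn about z gives the same grasp; the last joint's range is limited). The gripper opens to 85 mm and grips with 20 to 120 N. Pads are 22 mm wide; open, the fingers measure 114 mm over their backs; the gripper's body (76 mm by 85 mm) begins 54 mm behind the grasp point. The pads swing forward as they close: fully open they stand 13 mm farther back than shut.
Start: joints at [1.305, 0.213, -0.034, 1.323, 0, 1.571], TCP at [0.131, 0.482, 0.231] pointing down, gripper open.
Joint ranges: [-2.98, 2.98], [-0.74, 1.72], [-1.14, 1.35], [-2.1, 2.04], [-1.57, 1.44], [-3.14, 3.14]. Speed limits (rad/s): [1.89, 1.89, 2.39, 2.57, 3.14, 3.14].

## Interface

Orientations are given as a unit quaternion [w, x, y, z].
In Python, from cell import bot gives the robot as it stands.
- The arm moves only by the tool jog_arm, never from a script. Its arguments are lists of equal length, an entry for each row: "fingers": the closure in counts, from 0 (fully open) to 255 (shut); "linear": the shift along the tool's x, y, z in m, a list of three; "twist": the turn, a rotation vector about the tool's x, y, z in degrees, a list of three. In form: {"fingers": [fingers, ...], "linear": [[x, y, z], ...], "twist": [[ax, ay, az], ...]}. A call has 1 to 8 rows; each row shifts and turns the commanded pose from where the row before left it, along the tool's axes as they then stand; what a row does not reach is not made up. A row lasts 1/8 s, in which the tool goes at most 62.5 mm and 10.7 degrees, less where a joint would pass 70% of its speed; a pose out of reach is approached as far as the arm can. A call with a gripper value outside its range is refused whole. The fingers move at their own pace and stop on an object; "force" is the grip in N (left out, the last holds). Time passes only in rows, so rows that do not move let the fingers close. It gives the time, the measured TCP pose, the force, the opening and the grip force at its end, in the units of the state.
- bot.observe(): the state, without advancing time (a new reading comes with each control period).
- bot.get_image(name): name is "side" or "top" or "wrist"; returns a dict with "image" (384x512x3 uint8, red, green, blue), "range_z" (384x512 float32, m along the optical axis (not along the pixel's ray), 0 where there is no reading), "fx", "fy", "cx", "cy" (pixels), "distortion" ([k1, k2, p1, p2, k3] as OpenCV has them; the pictures are not rectified), "R" (3x3) and "t" (3): a world point X has camera coordinates R X + t; the wrist camera has in their place "mount" (4x4, takes a point from camera to tool coordinates, whose origin is the TCP and whose axes are the flange's). Camera axes: x right, y down, z forward; pixel columns grow to the right and rows downward; lengths in m; the calibration is good to about 2 mm. A picture is of the moment at which its call begins: read the wrist's pose just before it.
- bot.job_done(): hands the job in; it is judged then, once.
The state is a dict: "time": time; "joint_pos": joint angles; "dq": joint speeds; "joint_torque": joint torques, N m; "ee_pos": TCP position; "tcp_rot": TCP orientation; "force": force on the tool from outside, world axes, zero at the start; "wrist_torque": the same for the moment, N m; "finger_gap": opening from 0.0 (shut) to 1.0 (fully open); "finger_force": force on a finger pad.
Only numpy, scipy, OpenCV 4.12 (cv2) and the standard library are available. Lean on these libraries where they do the work, as an engineer would, in place of code of your own. Each camera call takes 0.05 s, during which the arm holds its last target. There are 200 camera calls.

## Working session

There is one attempt and no reset: what is moved stays moved. The work goes in short steps, Python scripts to look and compute and a tool call to move; the robot and the scene stay as the last step left them, time stands still between calls to the robot, and variables do not carry over. Pictures are saved under pics/ and viewed, at most 10 in all, crops included, and the job is handed in when it is done.

Besides the shell and the picture viewer there is one more tool, called as name(argument=value, ...), one argument or row to a line, values as JSON. jog_arm: Moves the arm, as the interface text tells. Its arguments: {"type":"object","properties":{"fingers":{"type":"array"},"linear":{"type":"array"},"twist":{"type":"array"},"force":{"type":"number"}},"required":["fingers","linear","twist"]}

```bash
mkdir -p pics; ls; python3 - <<'E'
from cell import bot
import cv2,numpy as np
print(bot.observe())
for n in("top","side"):
    d=bot.get_image(n); cv2.imwrite(f"pics/{n}0.png",d["image"][:,:,::-1]); np.save(f"pics/{n}0.npy",d,allow_pickle=True)
    print(n,d["fx"],d["cx"],d["cy"],d["distortion"],d["R"],d["t"])
E
```

```text
pics
{'time': 0.0, 'joint_pos': array([ 1.30502128e+00,  2.13390132e-01, -3.49882619e-02,  1.32350102e+00,
        8.60071168e-06,  1.57082972e+00]), 'dq': array([-0.00024083,  0.0006295 , -0.00075169,  0.00049085,  0.00073878,
       -0.00027506]), 'joint_torque': array([ 7.88525140e-04, -6.86158061e+01,  4.87118876e+01,  1.73175865e-02,
        1.05261984e-04,  1.69287722e-05]), 'ee_pos': array([0.1312451 , 0.48214825, 0.23082729]), 'tcp_rot': array([-7.60062401e-05,  1.32513285e-01,  9.91181081e-01, -5.36200395e-04]), 'force': array([ 0.23114281,  0.58780321, -0.42222537]), 'wrist_torque': array([ 0.04436586, -0.02192774, -0.02380798]), 'finger_force': 0.0, 'finger_gap': 0.9996029952809881}
top 347.37706671356955 254.13421282584702 190.705793107378 [-0.03013323  0.          0.          0.          0.        ] [[-0.01069439 -0.99994003 -0.00235881]
 [-0.99705841  0.01084256 -0.07587463]
 [ 0.07589565  0.00154044 -0.99711458]] [0.1475198  0.57687973 1.52778564]
side 379.63568769412063 253.1815824862406 192.5632722356181 [-0.00026084  0.          0.          0.          0.        ] [[ 0.94388181 -0.33026807  0.00318279]
 [-0.13925099 -0.40667032 -0.9029    ]
 [ 0.29949339  0.85178768 -0.42983887]] [-0.48639065  0.23857917  1.01908121]
```

View pics/top0.png

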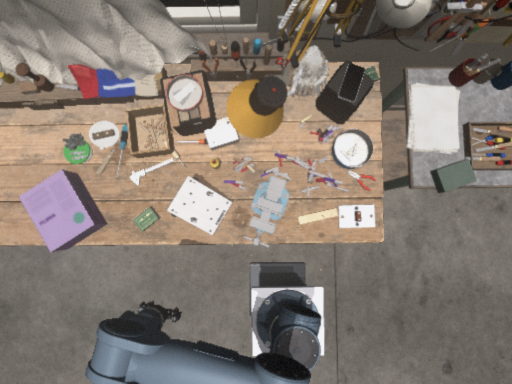

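View pics/side0.png

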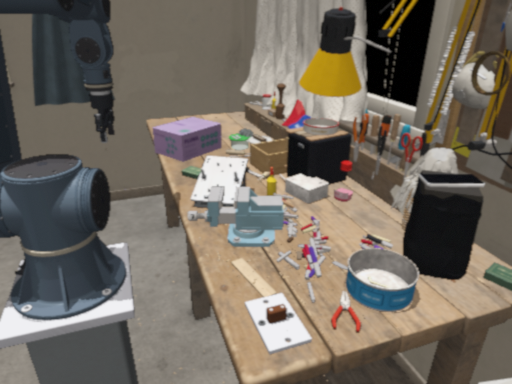

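Top view: jig deck at about (200,205), yawed; slip from (299,220) to (338,211); plate at (357,216) with grip at its centre. The vice is at (267,200). I'll take enlarged crops of the areas.

```bash
cat > h.py <<'E'
import numpy as np,cv2
from scipy.spatial.transform import Rotation as Ro
def K(d): return np.array([[d["fx"],0,d["cx"]],[0,d["fy"],d["cy"]],[0,0,1.]])
def ray(d,px):
    u=cv2.undistortPoints(np.array(px,float).reshape(-1,1,2),K(d),np.array(d["distortion"])).reshape(-1,2)
    return np.c_[u,np.ones(len(u))]
def toworld(d,c): return (c-d["t"])@d["R"]   # R^T (c-t)
def onplane(d,px,n,c):  # plane n.X=c
    o=-d["R"].T@d["t"]; v=ray(d,px)@d["R"]; n=np.array(n,float)
    return o+v*((c-o@n)/(v@n))[:,None]
def cloud(d,step=1):
    h,w=d["range_z"].shape; uu,vv=np.meshgrid(np.arange(w),np.arange(h)); z=d["range_z"].ravel()
    p=ray(d,np.c_[uu.ravel(),vv.ravel()])*z[:,None]
    return toworld(d,p).reshape(h,w,3)
def wrist(bot):
    s=bot.observe(); d=dict(bot.get_image("wrist"))
    T=np.eye(4); q=s["tcp_rot"]; T[:3,:3]=Ro.from_quat([q[1],q[2],q[3],q[0]]).as_matrix(); T[:3,3]=s["ee_pos"]
    C=T@d["mount"]; d["R"]=C[:3,:3].T; d["t"]=-d["R"]@C[:3,3]; return s,d
E
python3 - <<'E'
from h import *
d=np.load("pics/top0.npy",allow_pickle=True).item()
im=d["image"][:,:,::-1]
a=cv2.resize(im[165:245,155:245],None,fx=5,fy=5,interpolation=cv2.INTER_CUBIC)
b=cv2.resize(im[165:245,293:383],None,fx=5,fy=5,interpolation=cv2.INTER_CUBIC)
cv2.imwrite("pics/crop1.png",np.vstack([a,b])[:, :][:800] if 0 else cv2.resize(np.hstack([a,b]),(800,356)))
P=cloud(d)
for n,(u,v) in dict(deck=(200,205),d1=(190,200),d2=(205,218),slip=(318,216),plate=(345,222),grip=(357,216),bench=(310,205),glue=(215,162)).items(): print(n,P[v,u].round(3))
# deck plane fit
m=np.zeros(im.shape[:2],bool); m[180:232,170:232]=1
q=P[m&(im.min(2)>190)]; 
c=q.mean(0); 
for _ in range(4):
    U,S,V=np.linalg.svd(q-c); n=V[2]*np.sign(V[2][2]); r=(q-c)@n; q=q[abs(r)<.006]; c=q.mean(0)
print("plane",n,c,len(q),"tilt",np.degrees(np.arccos(n[2])),"up yaw",np.degrees(np.arctan2(-n[1],-n[0])))
s,w=wrist(__import__("cell").bot)
cv2.imwrite("pics/w0.png",w["image"][:,:,::-1]);np.save("pics/w0.npy",w,allow_pickle=True); print(w["mount"],w["fx"])
E
```

```text
deck [0.515 0.373 0.085]
d1 [0.536 0.412 0.104]
d2 [0.459 0.355 0.061]
slip [ 0.463 -0.145  0.   ]
plate [ 0.435 -0.264  0.009]
grip [ 0.461 -0.31   0.04 ]
bench [ 0.513 -0.11  -0.001]
glue [0.698 0.308 0.093]
plane [-0.61616048 -0.1074371   0.78025863] [0.51521298 0.37946671 0.08529248] 129 tilt 38.71573836716366 up yaw 9.89096486385072
[[-1.21628589e-03 -9.61214186e-01 -2.75800307e-01  6.95616436e-02]
 [ 9.99999121e-01 -1.31487293e-03  1.72551261e-04  2.34934943e-04]
 [-5.28501076e-04 -2.75799854e-01  9.61214940e-01 -1.42391110e-01]
 [ 0.00000000e+00  0.00000000e+00  0.00000000e+00  1.00000000e+00]] 271.6882117181705
```

View pics/crop1.png

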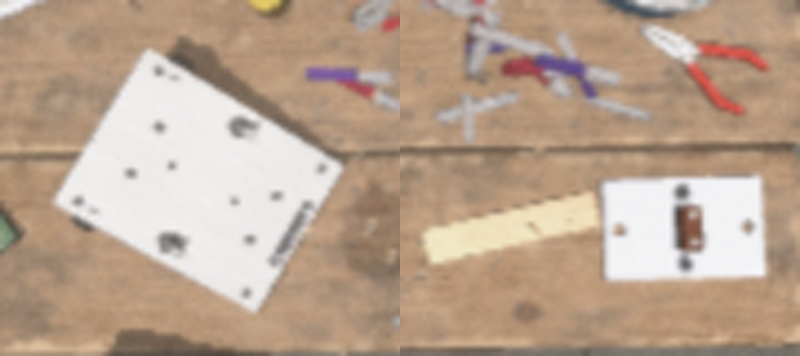

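View pics/w0.png

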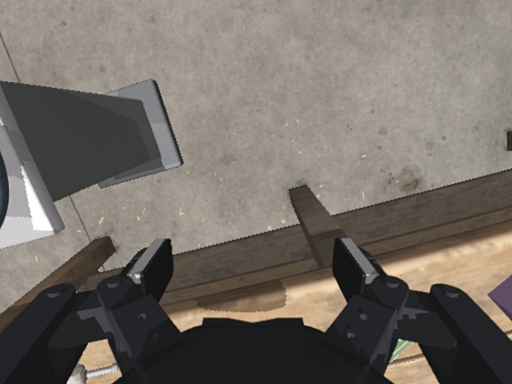

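Crop 1 (4.44×): deck corners at (148,50), (342,163), (258,312), (55,203); pins at (172,243) and (243,127); stop bar near (290,232). The slip runs from (427,245) to (598,210), and the plate spans 603–763 with its grip at (690,228). The wrist view shows only the floor. Next I fit these and plan a move to look at the jig.

```bash
cat >> h.py <<'E'
def deckR(yaw,tilt=np.radians(25)): return (Ro.from_euler('z',yaw)*Ro.from_euler('y',-tilt)).as_matrix()
def proj(d,X):
    return cv2.projectPoints(np.array(X,float),cv2.Rodrigues(np.array(d["R"]))[0],np.array(d["t"]),K(d),np.array(d["distortion"]))[0].reshape(-1,2)
def pose(s):
    q=s["tcp_rot"]; return np.array(s["ee_pos"]),Ro.from_quat([q[1],q[2],q[3],q[0]])
def toolR(ydir,z):
    z=np.array(z,float)/np.linalg.norm(z); y=np.array(ydir,float); y-=z*(y@z); y/=np.linalg.norm(y)
    return Ro.from_matrix(np.c_[np.cross(y,z),y,z])
def plan(p,R,pt,Rt,n,dl=3,dr=1):
    rv=(R.inv()*Rt).as_rotvec(); st=(np.array(pt)-p)/n
    r=np.round(np.degrees(rv)/n,dr); L=[]; pc=p.copy(); Rc=R
    for i in range(n):
        g=p+st*(i+1); l=np.round(Rc.inv().apply(g-pc),dl); L.append(l.tolist()); pc=pc+Rc.apply(l); Rc=Rc*Ro.from_rotvec(np.radians(r))
    print("n",n,"step mm",np.linalg.norm(st)*1e3,"deg",np.linalg.norm(r)); print("lin",L); print("tw",r.tolist(),"end",pc.round(4),"ang err",np.degrees((Rc.inv()*Rt).magnitude()).round(2))
    return pc,Rc
E
python3 - <<'E'
from h import *
from scipy.optimize import least_squares
d=np.load("pics/top0.npy",allow_pickle=True).item()
px=lambda L,o:np.array(L,float)/4.444+o-.4
J=px([(148,50),(342,163),(258,312),(55,203)],(155,165))
c=np.array([(115,-85,0),(-115,-85,0),(-115,85,0),(115,85,0)])/1e3
f=lambda v:(proj(d,c@deckR(v[2]).T+[v[0],v[1],.082])-J).ravel()
r=least_squares(f,[.5,.38,1.05]); print("jig",r.x,np.degrees(r.x[2]),f(r.x).round(1)); 
print("pins pred",((proj(d,np.array([(0,.065,.03),(0,-.065,.03)])@deckR(r.x[2]).T+[r.x[0],r.x[1],.082])-(155,165)+.4)*4.444).round())
B=(293-400/4.444,165)
S=onplane(d,px([(427,245),(598,210),(512,229)],B),(0,0,1),.006); print("slip",S.round(3),np.linalg.norm(S[0]-S[1]))
Q=onplane(d,px([(603,180),(762,177),(765,275),(606,280)],B),(0,0,1),.01); print("plate",Q.round(3),Q.mean(0))
from cell import bot
p,R=pose(bot.observe()); D=deckR(r.x[2])
Rt=toolR(-D[:,1],-D[:,2]); pt=np.array([r.x[0],r.x[1],.082])+D[:,2]*.15
print("target",pt); plan(p,R,pt,Rt,14)
E
```

```text
jig [0.51129205 0.37154813 1.03371752] 59.227651227405886 [-0.3 -0.6  0.7  0.2  0.   0.1 -0.4  0.3]
pins pred [[176. 249.]
 [246. 130.]]
slip [[ 0.447 -0.057  0.006]
 [ 0.48  -0.231  0.006]
 [ 0.462 -0.143  0.006]] 0.1769239077240118
plate [[ 0.51  -0.236  0.01 ]
 [ 0.512 -0.397  0.01 ]
 [ 0.413 -0.397  0.01 ]
 [ 0.41  -0.236  0.01 ]] [ 0.46122626 -0.31632955  0.01      ]
target [0.47885853 0.31708065 0.21794617]
n 14 step mm 27.501182339817255 deg 7.6817966648434535
lin [[-0.027, -0.005, 0.001], [-0.027, -0.001, 0.0], [-0.028, 0.002, -0.0], [-0.027, 0.006, -0.001], [-0.026, 0.009, -0.001], [-0.024, 0.012, -0.002], [-0.023, 0.016, -0.002], [-0.02, 0.018, -0.001], [-0.018, 0.021, -0.002], [-0.015, 0.023, -0.001], [-0.012, 0.025, -0.001], [-0.008, 0.026, -0.001], [-0.005, 0.027, 0.0], [-0.002, 0.028, 0.001]]
tw [-1.6, 1.3, 7.4] end [0.479  0.3165 0.2179] ang err 0.8
```

jog_arm(
  fingers=[0,0,0,0,0,0,0],
  linear=[
    [-0.027,-0.005,0.001],
    [-0.027,-0.001,0],
    [-0.028,0.002,0],
    [-0.027,0.006,-0.001],
    [-0.026,0.009,-0.001],
    [-0.024,0.012,-0.002],
    [-0.023,0.016,-0.002],
  ],
  twist=[
    [-1.6,1.3,7.4],
    [-1.6,1.3,7.4],
    [-1.6,1.3,7.4],
    [-1.6,1.3,7.4],
    [-1.6,1.3,7.4],
    [-1.6,1.3,7.4],
    [-1.6,1.3,7.4],
  ],
)

```text
time: 1.02
ee_pos: [0.306, 0.399, 0.2249]
tcp_rot: [-0.064, 0.552, 0.825, 0.104]
force: [0.7, 0.8, 1.3]
finger_gap: 0.998
finger_force: 0.0
```

jog_arm(
  fingers=[0,0,0,0,0,0,0,0],
  linear=[
    [-0.02,0.018,-0.001],
    [-0.018,0.021,-0.002],
    [-0.015,0.023,-0.001],
    [-0.012,0.025,-0.001],
    [-0.008,0.026,-0.001],
    [-0.005,0.027,0],
    [-0.002,0.028,0.001],
    [0,0,0],
  ],
  twist=[
    [-1.6,1.3,7.4],
    [-1.6,1.3,7.4],
    [-1.6,1.3,7.4],
    [-1.6,1.3,7.4],
    [-1.6,1.3,7.4],
    [-1.6,1.3,7.4],
    [-1.6,1.3,7.4],
    [0,0,0],
  ],
)

```text
time: 2.02
ee_pos: [0.4795, 0.3158, 0.2177]
tcp_rot: [-0.113, 0.849, 0.482, 0.184]
force: [0.0, -0.6, 0.3]
finger_gap: 0.999
finger_force: 0.0
```

```bash
python3 - <<'E'
from h import *
from cell import bot
s,w=wrist(bot); print(s["joint_pos"].round(3),s["ee_pos"].round(4),pose(s)[1].as_matrix().round(3))
np.save("pics/w1.npy",w,allow_pickle=True)
im=cv2.resize(w["image"],(768,576),interpolation=cv2.INTER_CUBIC); cv2.imwrite("pics/w1.png",im[:,:,::-1])
E
```

```text
[ 0.447  0.048 -0.358  0.801  0.247  2.602] [0.4795 0.3158 0.2177] [[ 0.468  0.86   0.204]
 [ 0.777 -0.51   0.369]
 [ 0.422 -0.014 -0.907]]
```

View pics/w1.png

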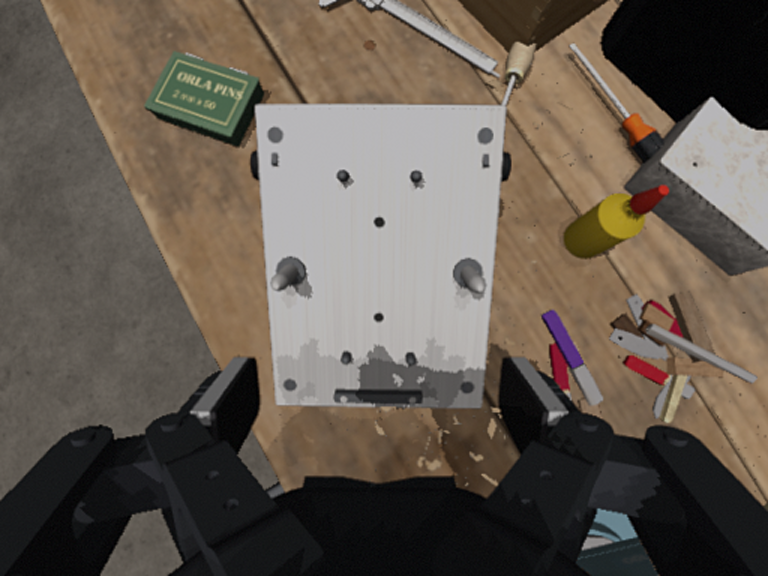

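The wrist view shows the jig head-on: deck corners (256,106), (504,104), (484,407), (278,406), pin tips near (281,284) and (477,285), stop bar at (378,396). Next I fit its pose and plan the move to the slip.

```bash
python3 - <<'E'
from h import *
from scipy.optimize import least_squares
w=np.load("pics/w1.npy",allow_pickle=True).item()
J=(np.array([(256,106),(504,104),(484,407),(278,406),(281,284),(477,285),(379,222),(379,317)],float)+.5)/1.5-.5
c=np.array([(115,85,0),(115,-85,0),(-115,-85,0),(-115,85,0),(0,65,44),(0,-65,44),(36,0,0),(-36,0,0)])/1e3
def f(v): return (proj(w,c@deckR(v[3],v[4]).T+v[:3])-J).ravel()
r=least_squares(f,[.511,.371,.082,1.034,.436],loss='soft_l1'); v=r.x
print(v.round(4),np.degrees(v[3:]),f(v).round(1))
g=lambda u:f(np.r_[u[:2],.082,u[2],np.radians(25)])
r2=least_squares(g,v[[0,1,3]],loss='soft_l1');print("fixed",r2.x,np.degrees(r2.x[2]),g(r2.x).round(1))
from cell import bot
p,R=pose(bot.observe())
y=np.array([.174,.033,0]);y/=np.linalg.norm(y)
Rt=toolR(y,(0,0,-1)); plan(p,R,(.462,-.145,.15),Rt,11)
E
```

```text
[0.5129 0.3738 0.0778 1.0313 0.4209] [59.08951478 24.11750248] [-0.3  0.4 -0.   0.8 -0.5 -0.1 -0.2 -0.1 -1.6  0.3  2.  -0.3  0.4 -0.3
  0.6 -0.8]
fixed [0.51226284 0.3730142  1.03278647] 59.17430587973367 [-2.4 -1.3  1.4 -1.2  0.   0.3 -0.8  0.6 -2.8  1.4  2.9  0.6  0.2 -0.6
  0.5 -0.4]
n 11 step mm 42.4123512083647 deg 4.361192497471306
lin [[-0.036, 0.02, -0.01], [-0.037, 0.018, -0.009], [-0.039, 0.015, -0.008], [-0.04, 0.012, -0.006], [-0.041, 0.01, -0.005], [-0.042, 0.007, -0.004], [-0.042, 0.004, -0.002], [-0.043, 0.001, -0.0], [-0.042, -0.001, 0.001], [-0.042, -0.004, 0.003], [-0.042, -0.007, 0.004]]
tw [0.7, -2.2, -3.7] end [ 0.4617 -0.1453  0.1504] ang err 0.53
```

jog_arm(
  fingers=[0,0,0,0,0,0],
  linear=[
    [-0.034,0.02,-0.015],
    [-0.035,0.018,-0.014],
    [-0.037,0.015,-0.013],
    [-0.039,0.012,-0.011],
    [-0.04,0.01,-0.01],
    [-0.041,0.007,-0.009],
  ],
  twist=[
    [0.7,-2.2,-3.7],
    [0.7,-2.2,-3.7],
    [0.7,-2.2,-3.7],
    [0.7,-2.2,-3.7],
    [0.7,-2.2,-3.7],
    [0.7,-2.2,-3.7],
  ],
)

```text
time: 2.82
ee_pos: [0.4687, 0.0631, 0.2127]
tcp_rot: [-0.05, 0.749, 0.655, 0.086]
force: [1.3, 0.8, -0.4]
finger_gap: 1.001
finger_force: 0.0
```

jog_arm(
  fingers=[60,60,60,60,60,60],
  linear=[
    [-0.041,0.004,-0.007],
    [-0.043,0.001,-0.005],
    [-0.042,-0.001,-0.004],
    [-0.042,-0.004,-0.002],
    [-0.042,-0.007,-0.001],
    [0,0,0],
  ],
  twist=[
    [0.7,-2.2,-3.7],
    [0.7,-2.2,-3.7],
    [0.7,-2.2,-3.7],
    [0.7,-2.2,-3.7],
    [0.7,-2.2,-3.7],
    [0,0,0],
  ],
)

```text
time: 3.58
ee_pos: [0.4597, -0.149, 0.2068]
tcp_rot: [0.004, 0.639, 0.769, 0.002]
force: [0.2, 0.3, 0.0]
finger_gap: 0.76
finger_force: 0.0
```

```bash
python3 - <<'E'
from h import *
from cell import bot
s,w=wrist(bot); print(s["joint_pos"].round(3),s["ee_pos"].round(4),s["finger_gap"],pose(s)[1].as_matrix().round(3))
np.save("pics/w2.npy",w,allow_pickle=True)
im=cv2.resize(w["image"],(768,576),interpolation=cv2.INTER_CUBIC); cv2.imwrite("pics/w2.png",im[:,:,::-1])
E
```

```text
[-0.314  0.176 -0.141  1.244  0.     1.072] [ 0.4597 -0.149   0.2068] 0.7597797145310748 [[-0.184  0.983  0.008]
 [ 0.983  0.184 -0.002]
 [-0.004  0.008 -1.   ]]
```

View pics/w2.png

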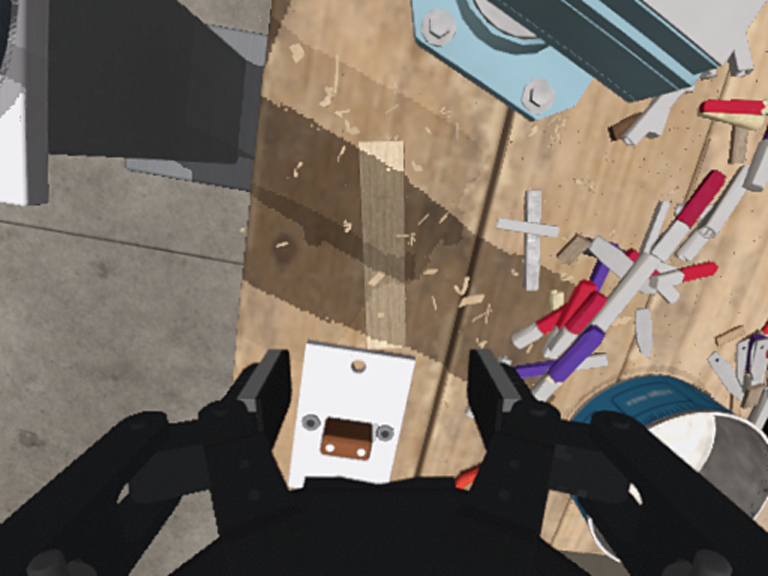

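The slip's far end has corners at (360,142) and (403,141), and its edges run down to (367,347) and (406,348) next to the plate. Plate: edge from (307,342) to (414,357), hole at (358,366), bushes at (311,422) and (385,433).

```bash
python3 - <<'E'
from h import *
w=np.load("pics/w2.npy",allow_pickle=True).item()
v=lambda L:(np.array(L,float)+.5)/1.5-.5
S=onplane(w,v([(360,142),(403,141),(406,347),(367,348)]),(0,0,1),.006);print("slip",S.round(4))
e=np.linalg.norm(S[1]-S[0]),np.linalg.norm(S[2]-S[3]);a=(S[2]+S[3]-S[0]-S[1])/2;L=np.linalg.norm(a);a/=L
c=(S[0]+S[1])/2+a*.0895;print("w",e,"L",L,"dir",a,np.degrees(np.arctan2(a[1],a[0])),"centre",c, S.mean(0))
H=onplane(w,v([(358,366)]),(0,0,1),.010);B=onplane(w,v([(311,422),(385,433)]),(0,0,1),.013);E=onplane(w,v([(307,342),(414,357)]),(0,0,1),.010)
b=B[1]-B[0];print("hole",H,"bush",B,np.linalg.norm(b),"mid",B.mean(0),np.linalg.norm(B.mean(0)-H[0]),"yaw",np.degrees(np.arctan2(b[1],b[0])),E,np.linalg.norm(E[1]-E[0]))
from cell import bot
p,R=pose(bot.observe())
Rt=toolR((-a[1],a[0],0),(0,0,-1)); p,R=plan(p,R,(c[0],c[1],.03),Rt,6)
E
```

```text
slip [[ 0.4296 -0.0581  0.006 ]
 [ 0.4631 -0.0511  0.006 ]
 [ 0.5011 -0.2248  0.006 ]
 [ 0.4662 -0.2321  0.006 ]]
w (np.float64(0.034270509906342374), np.float64(0.03565605296742278)) L 0.17782362372021324 dir [ 0.20963317 -0.97778011  0.        ] -77.89914418463732 centre [ 0.46511698 -0.14208371  0.006     ] [ 0.46499368 -0.14150859  0.006     ]
hole [[ 0.46096943 -0.24948044  0.01      ]] bush [[ 0.42670104 -0.31412657  0.013     ]
 [ 0.49828212 -0.31350762  0.013     ]] 0.07158375547674399 mid [ 0.46249158 -0.31381709  0.013     ] 0.06442454891712283 yaw 0.49541425242978193 [[ 0.41186289 -0.23431481  0.01      ]
 [ 0.50961186 -0.23147424  0.01      ]] 0.09779023196924685
n 6 step mm 29.503748013217326 deg 0.31622776601683794
lin [[0.001, 0.001, 0.029], [0.001, 0.001, 0.03], [0.001, 0.001, 0.029], [0.001, 0.001, 0.03], [0.0, 0.001, 0.029], [0.001, 0.001, 0.03]]
tw [0.1, 0.0, -0.3] end [ 0.4654 -0.1423  0.0299] ang err 0.34
```

jog_arm(
  fingers=[60,60,60,60,60,60,80,80],
  linear=[
    [0.001,0.001,0.029],
    [0.001,0.001,0.03],
    [0.001,0.001,0.029],
    [0.001,0.001,0.03],
    [0,0.001,0.029],
    [0.001,0.001,0.03],
    [0,0,0.018],
    [0,0,0],
  ],
  twist=[
    [0.1,0,-0.3],
    [0.1,0,-0.3],
    [0.1,0,-0.3],
    [0,0,-0.3],
    [0,0,-0.3],
    [0,0,-0.3],
    [0,0,0],
    [0,0,0],
  ],
)

```text
time: 4.62
ee_pos: [0.465, -0.141, 0.0111]
tcp_rot: [0.001, 0.626, 0.779, -0.0]
force: [-0.6, -0.1, -0.2]
finger_gap: 0.684
finger_force: 0.0
```

```bash
python3 - <<'E'
from h import *
from cell import bot
s,w=wrist(bot); print(s["ee_pos"].round(4),s["finger_gap"],s["force"],pose(s)[1].as_matrix().round(3))
v=proj(w,[s["ee_pos"]]);print(v)
im=cv2.resize(w["image"],(640,480),interpolation=cv2.INTER_CUBIC); cv2.imwrite("pics/w3.png",im[:,:,::-1])
E
```

```text
[ 0.465  -0.141   0.0111] 0.6837402566096303 [-0.63254962 -0.10737361 -0.20963301] [[-0.215  0.977  0.002]
 [ 0.977  0.215 -0.002]
 [-0.002  0.001 -1.   ]]
[[251.7497059  242.86580852]]
```

View pics/w3.png

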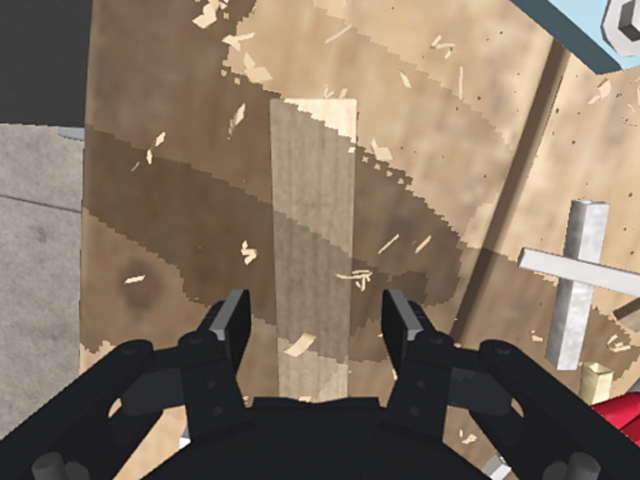

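The slip (x 272–355) sits centred between the fingers (x 245–385) and is aligned with them. Descend and grip.

jog_arm(
  fingers=[80,80,255,255,255,255,255,255],
  linear=[
    [0,0,0.007],
    [0,0,0.003],
    [0,0,0],
    [0,0,0],
    [0,0,0],
    [0,0,0],
    [0,0,0],
    [0,0,0],
  ],
  twist=[
    [0,0,0],
    [0,0,0],
    [0,0,0],
    [0,0,0],
    [0,0,0],
    [0,0,0],
    [0,0,0],
    [0,0,0],
  ],
  force=40,
)

```text
time: 5.68
ee_pos: [0.4661, -0.1425, 0.0023]
tcp_rot: [0.003, 0.627, 0.779, 0.0]
force: [-2.7, 1.5, 5.5]
finger_gap: 0.403
finger_force: 39.4
```

jog_arm(
  fingers=[255,255,255,255,255,255,255],
  linear=[
    [0,0,0],
    [0,0,-0.005],
    [0,0,-0.02],
    [0,0,-0.04],
    [0,0,-0.05],
    [0,0,-0.04],
    [0,0,-0.03],
  ],
  twist=[
    [0,0,0],
    [0,0,0],
    [0,0,0],
    [0,0,0],
    [0,0,0],
    [0,0,0],
    [0,0,0],
  ],
)

```text
time: 6.55
ee_pos: [0.4655, -0.1421, 0.1892]
tcp_rot: [0.003, 0.627, 0.779, 0.0]
force: [0.3, 0.3, -0.6]
finger_gap: 0.4
finger_force: 39.9
```

```bash
python3 - <<'E'
from h import *
from cell import bot
s,w=wrist(bot); print(s["ee_pos"].round(4),s["finger_gap"],s["force"],s["finger_force"])
np.save("pics/w4.npy",w,allow_pickle=True)
im=w["image"]; cv2.imwrite("pics/w4.png",im[:,:,::-1])
p,R=pose(s); yaw=1.0315; D=deckR(yaw); o=np.array([.5125,.3735,.081])
Rt=toolR(-D[:,1],-D[:,2])
pt=o+D@[-.0045,0,.05]
a,Ra=plan(p,R,[.455,.20,.24],Ro.from_rotvec((Rt*R.inv()).as_rotvec()*.6)*R,9)
plan(a,Ra,pt+[0,0,0],Rt,6)
E
```

```text
[ 0.4655 -0.1421  0.1892] 0.3996877755359873 [ 0.28570436  0.30982368 -0.62612074] 39.93572115898132
n 9 step mm 38.4419218667856 deg 3.280243893371345
lin [[0.037, 0.007, -0.006], [0.038, 0.005, -0.004], [0.038, 0.004, -0.004], [0.039, 0.001, -0.002], [0.038, -0.0, -0.002], [0.038, -0.002, -0.0], [0.039, -0.004, 0.001], [0.038, -0.006, 0.001], [0.037, -0.008, 0.003]]
tw [-0.6, 1.6, 2.8] end [0.4549 0.1999 0.2399] ang err 0.37
n 6 step mm 32.6677532826347 deg 3.366006535941367
lin [[0.02, 0.001, 0.025], [0.02, -0.001, 0.026], [0.019, -0.002, 0.027], [0.018, -0.003, 0.027], [0.017, -0.005, 0.028], [0.016, -0.005, 0.027]]
tw [-0.6, 1.6, 2.9] end [0.4994 0.3514 0.1247] ang err 0.17
```

View pics/w4.png

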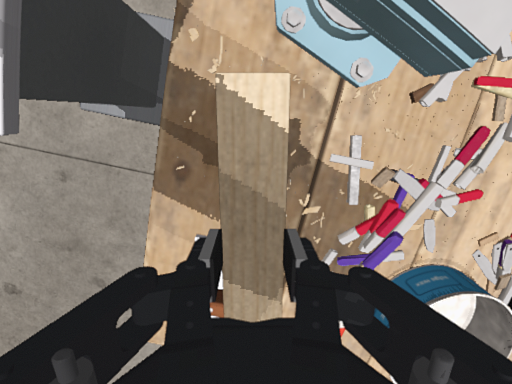

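The slip is held squarely, its upper end seen at (218–290, 73). I compute the slip's offset in the tool frame while moving towards the jig.

jog_arm(
  fingers=[255,255,255,255,255,255,255,255],
  linear=[
    [0.037,0.007,-0.006],
    [0.038,0.005,-0.004],
    [0.038,0.004,-0.004],
    [0.039,0.001,-0.002],
    [0.038,0,-0.002],
    [0.038,-0.002,0],
    [0.039,-0.004,0.001],
    [0.038,-0.006,0.001],
  ],
  twist=[
    [-0.6,1.6,2.8],
    [-0.6,1.6,2.8],
    [-0.6,1.6,2.8],
    [-0.6,1.6,2.8],
    [-0.6,1.6,2.8],
    [-0.6,1.6,2.8],
    [-0.6,1.6,2.8],
    [-0.6,1.6,2.8],
  ],
)

```text
time: 7.6
ee_pos: [0.4559, 0.1636, 0.2329]
tcp_rot: [-0.058, 0.762, 0.637, 0.103]
force: [0.6, -0.3, -0.5]
finger_gap: 0.398
finger_force: 39.9
```

jog_arm(
  fingers=[255,255,255,255,255,255,255,255],
  linear=[
    [0.037,-0.008,0.003],
    [0.02,0.001,0.025],
    [0.02,-0.001,0.026],
    [0.019,-0.002,0.027],
    [0.018,-0.003,0.027],
    [0.017,-0.005,0.028],
    [0.016,-0.005,0.022],
    [0,0,0],
  ],
  twist=[
    [-0.6,1.6,2.8],
    [-0.6,1.6,2.9],
    [-0.6,1.6,2.9],
    [-0.6,1.6,2.9],
    [-0.6,1.6,2.9],
    [-0.6,1.6,2.9],
    [-0.6,1.6,2.9],
    [0,0,0],
  ],
)

```text
time: 8.6
ee_pos: [0.497, 0.3501, 0.126]
tcp_rot: [-0.109, 0.849, 0.482, 0.186]
force: [-1.1, 0.0, -0.4]
finger_gap: 0.398
finger_force: 40.0
```

```bash
python3 - <<'E'
from h import *
from cell import bot
w=np.load("pics/w4.npy",allow_pickle=True).item()
m=np.array(w["mount"]); T=dict(w); T["R"]=m[:3,:3].T; T["t"]=-m[:3,:3].T@m[:3,3]
q=onplane(T,[(218,74),(290,73),(222,225),(285,225)],(0,0,1),-.004); print("slip in tool",q.round(4))
s,w=wrist(bot); np.save("pics/w5.npy",w,allow_pickle=True)
p,R=pose(s); yaw=1.0315; D=deckR(yaw); o=np.array([.5125,.3735,.081])
print(s["joint_pos"].round(3),"TCP in deck",(D.T@(p-o)).round(4)); print((D.T@R.as_matrix()).round(4),s["force"])
cv2.imwrite("pics/w5.png",cv2.resize(w["image"],(768,576),interpolation=cv2.INTER_CUBIC)[:,:,::-1])
E
```

```text
slip in tool [[ 0.0897 -0.0158 -0.004 ]
 [ 0.0901  0.0183 -0.004 ]
 [ 0.0127 -0.0163 -0.004 ]
 [ 0.0127  0.0183 -0.004 ]]
[ 0.5    0.172 -0.464  0.557  0.22   2.652] TCP in deck [-0.0064  0.0013  0.0526]
[[ 1.0e+00 -6.0e-04 -1.6e-03]
 [-6.0e-04 -1.0e+00  6.0e-03]
 [-1.6e-03 -6.0e-03 -1.0e+00]] [-1.11051516  0.02051968 -0.41725981]
```

View pics/w5.png

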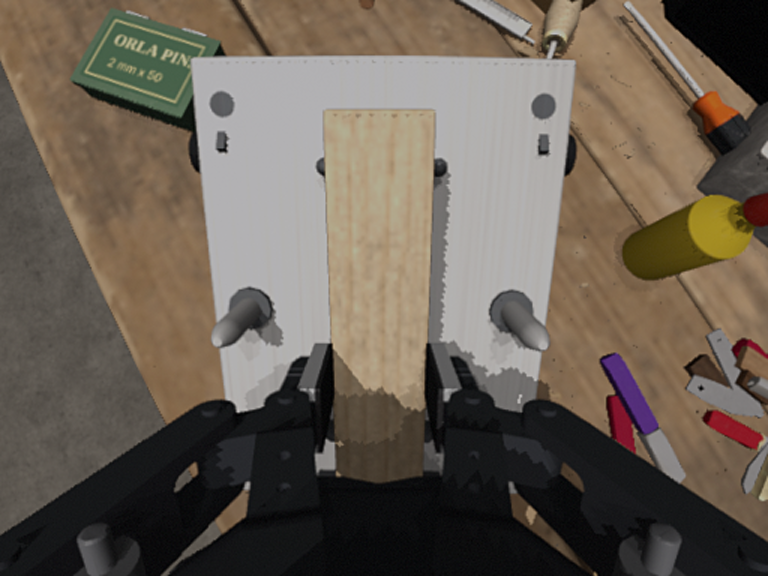

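The slip is above the deck, aligned with it and midway between the upper dowels (322,167) and (439,167). Deck corners are at (193,59) and (574,61), pin tips near (219,338) and (542,341). I refit the jig from this close view.

```bash
python3 - <<'E'
from h import *
from scipy.optimize import least_squares
A=np.load("pics/w1.npy",allow_pickle=True).item();B=np.load("pics/w5.npy",allow_pickle=True).item()
v_=lambda L:(np.array(L,float)+.5)/1.5-.5
JA=v_([(256,106),(504,104),(484,407),(278,406),(379,222),(379,317)]);JB=v_([(193,59),(574,61),(219,338),(542,341)])
cA=np.array([(115,85,0),(115,-85,0),(-115,-85,0),(-115,85,0),(36,0,0),(-36,0,0)])/1e3
cB=np.array([(115,85,0),(115,-85,0),(0,65,43),(0,-65,43)])/1e3
f=lambda v:np.r_[(proj(A,cA@deckR(v[3]).T+v[:3])-JA).ravel(),(proj(B,cB@deckR(v[3]).T+v[:3])-JB).ravel()]
fb=lambda u:(proj(B,cB@deckR(u[3]).T+u[:3])-JB).ravel()
for g,n in((f,"both"),(fb,"B")):
    r=least_squares(g,[.5125,.3735,.081,1.0315],loss='soft_l1');print(n,r.x.round(4),g(r.x).round(1))
E
```

```text
both [0.5126 0.3734 0.0787 1.027 ] [-0.7 -0.2  1.2  0.8 -1.1 -0.  -0.5 -0.6  0.5 -0.   0.4 -0.5 -1.2  0.4
  0.7 -0.6  3.   0.7 -1.2 -0.3]
B [0.5123 0.3737 0.0786 1.0225] [-0.9 -0.1  0.9 -0.1  2.3  0.1 -1.9  0.1]
```

jog_arm(
  fingers=[255,255,255,255,255,255,255,255],
  linear=[
    [0.003,0,0],
    [0,0,0.015],
    [0,0,0.015],
    [0,0,0.006],
    [0,0,0.004],
    [0,0,0.003],
    [0,0,0.002],
    [0,0,0],
  ],
  twist=[
    [-0.3,0,0],
    [0,0,0],
    [0,0,0],
    [0,0,0],
    [0,0,0],
    [0,0,0],
    [0,0,0],
    [0,0,0],
  ],
)

```text
time: 9.65
ee_pos: [0.5093, 0.3684, 0.0878]
tcp_rot: [-0.107, 0.85, 0.481, 0.188]
force: [1.1, -0.1, -0.4]
finger_gap: 0.404
finger_force: 40.0
```

```bash
cat >> h.py <<'E'
O=np.array([.5125,.3735,.080]); DK=deckR(1.028)
def dk(bot):
    s=bot.observe(); p,R=pose(s); print("t",s["time"],"deck mm",(DK.T@(p-O)*1e3).round(2),"z/x axis",(DK.T@R.as_matrix())[:,[2,0]].T.round(4).tolist(),"F deck",(DK.T@s["force"]).round(2),"gap",s["finger_gap"].__round__(3))
E
python3 -c "
from h import *;from cell import bot;dk(bot)"
```

```text
t 9.65 deck mm [-2.17  0.14  9.58] z/x axis [[0.0002, 0.0007, -1.0], [1.0, 0.0019, 0.0002]] F deck [ 0.3  -0.97 -0.53] gap 0.404
```

jog_arm(
  fingers=[255,255,255,255],
  linear=[
    [0,0,0.003],
    [0,0,0.002],
    [0,0,0.001],
    [0,0,0],
  ],
  twist=[
    [0,0,0],
    [0,0,0],
    [0,0,0],
    [0,0,0],
  ],
)

```text
time: 10.15
ee_pos: [0.5104, 0.3703, 0.083]
tcp_rot: [-0.107, 0.85, 0.481, 0.189]
force: [-11.2, -11.0, 17.9]
finger_gap: 0.398
finger_force: 42.7
```

```bash
python3 -c "
from h import *;from cell import bot;dk(bot)"
```

```text
t 10.15 deck mm [-2.16  0.13  4.27] z/x axis [[0.0004, 0.0005, -1.0], [1.0, 0.0017, 0.0004]] F deck [-6.21  3.87 22.65] gap 0.398
```

jog_arm(
  fingers=[255,255,255],
  linear=[
    [0,0,0.001],
    [0,0,0.001],
    [0,0,0],
  ],
  twist=[
    [0,0,0],
    [0,0,0],
    [0,0,0],
  ],
)

```text
time: 10.52
ee_pos: [0.5113, 0.3716, 0.0816]
tcp_rot: [-0.107, 0.849, 0.481, 0.189]
force: [-8.3, -8.2, 17.7]
finger_gap: 0.4
finger_force: 52.0
```

```bash
python3 -c "
from h import *;from cell import bot;dk(bot)"
```

```text
t 10.525 deck mm [-1.36  0.01  2.38] z/x axis [[0.0017, 0.0004, -1.0], [1.0, 0.0019, 0.0017]] F deck [-2.83  2.89 20.81] gap 0.4
```

```bash
python3 - <<'E'
from h import *
from cell import bot
s,w=wrist(bot); np.save("pics/w6.npy",w,allow_pickle=True)
P=(cloud(w)-O)@DK*1e3; im=w["image"].astype(int); ok=w["range_z"]>0
def z(x0,x1,y0,y1):
    m=ok&(P[...,0]>x0)&(P[...,0]<x1)&(P[...,1]>y0)&(P[...,1]<y1); return (m.sum(),np.median(P[...,2][m]).round(2)) if m.any() else 0
for x in(20,30,40,50,60,70,80,95,105): print(x,"slip L/C/R",z(x-4,x+4,8,14),z(x-4,x+4,-4,4),z(x-4,x+4,-14,-8),"deck",z(x-4,x+4,38,50),z(x-4,x+4,-50,-38))
# colour: slip edges and end
m=ok&(im[...,0]-im[...,2]>35)&(abs(P[...,2]-6)<6)&(abs(P[...,1])<40)&(P[...,0]>-20)
print("slip end x",np.percentile(P[...,0][m],[50,99,99.8]))
for x in(25,45,60,80):
    k=m&(abs(P[...,0]-x)<3); print(x,np.percentile(P[...,1][k],[1,99]).round(1),k.sum())
cv2.imwrite("pics/w6.png",cv2.resize(w["image"],(768,576),interpolation=cv2.INTER_CUBIC)[:,:,::-1])
E
```

```text
20 slip L/C/R (np.int64(1464), np.float64(98.74)) (np.int64(215), np.float64(8.57)) (np.int64(1398), np.float64(98.95)) deck (np.int64(292), np.float64(1.66)) (np.int64(290), np.float64(1.89))
30 slip L/C/R (np.int64(163), np.float64(8.73)) (np.int64(220), np.float64(8.55)) (np.int64(164), np.float64(8.42)) deck (np.int64(301), np.float64(1.66)) (np.int64(304), np.float64(1.9))
40 slip L/C/R (np.int64(183), np.float64(8.71)) (np.int64(231), np.float64(8.51)) (np.int64(180), np.float64(8.45)) deck (np.int64(323), np.float64(1.66)) (np.int64(314), np.float64(2.01))
50 slip L/C/R (np.int64(195), np.float64(8.55)) (np.int64(252), np.float64(8.48)) (np.int64(191), np.float64(8.34)) deck (np.int64(344), np.float64(1.63)) (np.int64(338), np.float64(1.94))
60 slip L/C/R (np.int64(204), np.float64(8.62)) (np.int64(287), np.float64(8.49)) (np.int64(202), np.float64(8.33)) deck (np.int64(366), np.float64(1.61)) (np.int64(362), np.float64(1.86))
70 slip L/C/R (np.int64(208), np.float64(8.64)) (np.int64(289), np.float64(8.58)) (np.int64(208), np.float64(8.4)) deck (np.int64(372), np.float64(1.54)) (np.int64(371), np.float64(1.91))
80 slip L/C/R (np.int64(224), np.float64(8.56)) (np.int64(299), np.float64(8.44)) (np.int64(229), np.float64(8.35)) deck (np.int64(405), np.float64(1.7)) (np.int64(402), np.float64(1.93))
95 slip L/C/R (np.int64(206), np.float64(1.79)) (np.int64(294), np.float64(1.7)) (np.int64(219), np.float64(1.76)) deck (np.int64(427), np.float64(1.67)) (np.int64(425), np.float64(1.92))
105 slip L/C/R (np.int64(234), np.float64(1.66)) (np.int64(308), np.float64(1.73)) (np.int64(232), np.float64(1.83)) deck (np.int64(439), np.float64(1.69)) (np.int64(444), np.float64(1.93))
slip end x [45.13277611 87.0684384  87.75911244]
25 [-17.3  17.3] 724
45 [-17.2  17.7] 806
60 [-16.8  17.6] 872
80 [-16.6  18. ] 900
```

jog_arm(
  fingers=[255,255,255,255,255,255,255],
  linear=[
    [0,0,-0.001],
    [-0.001,0,0],
    [-0.001,0,0],
    [-0.001,0,0],
    [-0.001,0,0],
    [-0.001,0,0],
    [0,0,0],
  ],
  twist=[
    [0,0,0],
    [0,0,0],
    [0,0,0],
    [0,0,0],
    [0,0,0],
    [0,0,0],
    [0,0,0],
  ],
)

```text
time: 11.45
ee_pos: [0.5085, 0.3671, 0.0793]
tcp_rot: [-0.107, 0.85, 0.481, 0.189]
force: [0.7, -1.0, 5.0]
finger_gap: 0.402
finger_force: 50.4
```

```bash
cat >> h.py <<'E'
def slipend(bot):
    s,w=wrist(bot); P=(cloud(w)-O)@DK*1e3; im=w["image"].astype(int); ok=w["range_z"]>0
    m=ok&(im[...,0]-im[...,2]>35)&(abs(P[...,2]-7)<6)&(abs(P[...,1])<40)&(P[...,0]>-20)
    for y in(-10,0,10):
        k=m&(abs(P[...,1]-y)<4); print("end at y",y,np.percentile(P[...,0][k],[99.5]).round(2))
    for x in(20,40,60,76):
        k=m&(abs(P[...,0]-x)<3); print(x,np.percentile(P[...,1][k],[1,99]).round(1),"z",np.median(P[...,2][k]).round(2))
E
python3 -c "
from h import *;from cell import bot;dk(bot);slipend(bot)"
```

```text
t 11.45 deck mm [-7.17  0.11  2.59] z/x axis [[0.0003, 0.0007, -1.0], [1.0, 0.0019, 0.0003]] F deck [ 1.66 -1.06  4.74] gap 0.402
end at y -10 [81.84]
end at y 0 [81.79]
end at y 10 [81.43]
20 [-17.2  17.4] z 8.65
40 [-16.7  17.8] z 8.58
60 [-16.5  17.8] z 8.6
76 [-16.4  18.1] z 8.55
```

jog_arm(
  fingers=[255,255,255],
  linear=[
    [-0.0005,0,0],
    [-0.0005,0,0],
    [0,0,0],
  ],
  twist=[
    [0,0,0],
    [0,0,0],
    [0,0,0],
  ],
)

```text
time: 11.88
ee_pos: [0.5082, 0.3666, 0.0791]
tcp_rot: [-0.107, 0.849, 0.481, 0.189]
force: [2.4, 4.1, 5.1]
finger_gap: 0.405
finger_force: 50.0
```

```bash
python3 -c "
from h import *;from cell import bot;dk(bot);slipend(bot)"
```

```text
t 11.875 deck mm [-7.68  0.11  2.63] z/x axis [[0.001, 0.0007, -1.0], [1.0, 0.0022, 0.001]] F deck [6.45 0.08 2.6 ] gap 0.405
end at y -10 [81.35]
end at y 0 [81.27]
end at y 10 [81.]
20 [-17.3  17.4] z 8.65
40 [-16.7  17.7] z 8.64
60 [-16.4  17.4] z 8.62
76 [-16.4  18.1] z 8.6
```

jog_arm(
  fingers=[115,115,115,115,115,115],
  linear=[
    [0,0,0],
    [0,0,0],
    [0,0,0],
    [0,0,-0.005],
    [0,0,-0.03],
    [0,0,-0.05],
  ],
  twist=[
    [0,0,0],
    [0,0,0],
    [0,0,0],
    [0,0,0],
    [0,0,0],
    [0,0,0],
  ],
)

```text
time: 12.68
ee_pos: [0.4883, 0.3348, 0.1555]
tcp_rot: [-0.107, 0.85, 0.481, 0.187]
force: [0.9, 0.1, 0.5]
finger_gap: 0.549
finger_force: 0.0
```

```bash
python3 - <<'E'
from h import *
from cell import bot
dk(bot);slipend(bot)
p,R=pose(bot.observe())
g=np.array([.4625,-.3138,0])
Rt=toolR((-.0,1,0),(0,0,-1))
for y in((0,1,0),(0,-1,0)): print(y,np.degrees((R.inv()*toolR(y,(0,0,-1))).magnitude()))
# plate long axis yaw ~ +0.5: tool y along -world y
Rt=toolR((np.sin(np.radians(.7)),-1,0),(0,0,-1))
a,Ra=plan(p,R,[.47,.10,.24],Ro.from_rotvec((Rt*R.inv()).as_rotvec()*.5)*R,8)
plan(a,Ra,g+[0,0,.21],Rt,10)
E
```

```text
t 12.675 deck mm [-9.51  0.74 87.69] z/x axis [[-0.0024, 0.0023, -1.0], [1.0, 0.0017, -0.0024]] F deck [ 0.74 -0.71  0.18] gap 0.549
end at y -10 [81.11]
end at y 0 [81.04]
end at y 10 [81.12]
20 [-17.2  17.5] z 8.33
40 [-16.8  17.2] z 8.28
60 [-17.1  17.5] z 8.25
76 [-16.8  18.1] z 8.23
(0, 1, 0) 122.51415963309964
(0, -1, 0) 63.76340080048714
n 8 step mm 30.963612729750523 deg 3.944616584663204
lin [[-0.02, 0.013, -0.02], [-0.019, 0.015, -0.019], [-0.019, 0.015, -0.019], [-0.018, 0.018, -0.018], [-0.018, 0.019, -0.017], [-0.017, 0.02, -0.017], [-0.016, 0.021, -0.015], [-0.014, 0.023, -0.016]]
tw [-0.8, -1.4, 3.6] end [0.4705 0.0998 0.2404] ang err 0.36
n 10 step mm 41.484085032002994 deg 3.1953090617340916
lin [[-0.021, 0.036, -0.004], [-0.019, 0.036, -0.003], [-0.017, 0.038, -0.002], [-0.016, 0.038, -0.001], [-0.013, 0.04, -0.001], [-0.012, 0.04, -0.0], [-0.009, 0.04, 0.0], [-0.008, 0.041, 0.001], [-0.005, 0.041, 0.002], [-0.003, 0.041, 0.002]]
tw [-0.6, -1.2, 2.9] end [ 0.4626 -0.3137  0.2103] ang err 0.69
```

jog_arm(
  fingers=[115,115,115,115,115,115,115,115],
  linear=[
    [-0.02,0.013,-0.02],
    [-0.019,0.015,-0.019],
    [-0.019,0.015,-0.019],
    [-0.018,0.018,-0.018],
    [-0.018,0.019,-0.017],
    [-0.017,0.02,-0.017],
    [-0.016,0.021,-0.015],
    [-0.014,0.023,-0.016],
  ],
  twist=[
    [-0.8,-1.4,3.6],
    [-0.8,-1.4,3.6],
    [-0.8,-1.4,3.6],
    [-0.8,-1.4,3.6],
    [-0.8,-1.4,3.6],
    [-0.8,-1.4,3.6],
    [-0.8,-1.4,3.6],
    [-0.8,-1.4,3.6],
  ],
)

```text
time: 13.72
ee_pos: [0.4702, 0.1, 0.2348]
tcp_rot: [-0.056, 0.961, 0.251, 0.099]
force: [-0.0, -1.1, 0.0]
finger_gap: 0.549
finger_force: 0.0
```

jog_arm(
  fingers=[115,115,115,115,115],
  linear=[
    [-0.021,0.036,-0.004],
    [-0.019,0.036,-0.003],
    [-0.017,0.038,-0.002],
    [-0.016,0.038,-0.001],
    [-0.013,0.04,-0.001],
  ],
  twist=[
    [-0.6,-1.2,2.9],
    [-0.6,-1.2,2.9],
    [-0.6,-1.2,2.9],
    [-0.6,-1.2,2.9],
    [-0.6,-1.2,2.9],
  ],
)

```text
time: 14.35
ee_pos: [0.4666, -0.1074, 0.2195]
tcp_rot: [-0.03, 0.99, 0.128, 0.048]
force: [0.1, 0.3, 0.1]
finger_gap: 0.548
finger_force: 0.0
```

jog_arm(
  fingers=[115,115,115,115,115,115],
  linear=[
    [-0.012,0.04,0],
    [-0.009,0.04,0],
    [-0.008,0.041,0.001],
    [-0.005,0.041,0.002],
    [-0.003,0.041,0.002],
    [0,0,0],
  ],
  twist=[
    [-0.6,-1.2,2.9],
    [-0.6,-1.2,2.9],
    [-0.6,-1.2,2.9],
    [-0.6,-1.2,2.9],
    [-0.6,-1.2,2.9],
    [0,0,0],
  ],
)

```text
time: 15.1
ee_pos: [0.4622, -0.3146, 0.2044]
tcp_rot: [-0.003, 1.0, 0.001, -0.005]
force: [0.2, -0.1, 1.0]
finger_gap: 0.552
finger_force: 0.0
```

```bash
python3 - <<'E'
from h import *
from cell import bot
s,w=wrist(bot); np.save("pics/w7.npy",w,allow_pickle=True)
print(s["joint_pos"].round(3),s["ee_pos"].round(4),pose(s)[1].as_matrix().round(4).tolist())
P=cloud(w); ok=w["range_z"]>0
near=ok&(abs(P[...,0]-.4625)<.075)&(abs(P[...,1]+.314)<.11)
b=near&(abs(P[...,2])<.004); print("bench z",np.median(P[...,2][b]))
t=near&(P[...,2]>.035)&(P[...,2]<.055); q=P[t]; print("grip top z",np.median(q[:,2]))
print("grip top rect",cv2.minAreaRect((q[:,:2]*1e3).astype(np.float32)))
t=near&(P[...,2]>.006)&(P[...,2]<.0125)&(w["image"].min(2)>120); q=P[t];print("plate",np.median(q[:,2]),cv2.minAreaRect((q[:,:2]*1e3).astype(np.float32)),len(q))
E
```

```text
[-5.970e-01  3.530e-01  8.600e-02  1.316e+00 -1.000e-03  2.542e+00] [ 0.4622 -0.3146  0.2044] [[0.9999, 0.0024, -0.0106], [0.0024, -1.0, 0.0061], [-0.0106, -0.0061, -0.9999]]
bench z -0.00027143873701090075
grip top z 0.04346537371755019
grip top rect ((462.4102478027344, -314.9051208496094), (45.47071838378906, 21.02960777282715), 0.6137129664421082)
plate 0.009853522734701541 ((462.72515869140625, -315.5670166015625), (102.01693725585938, 161.3601531982422), 0.28389793634414673) 8612
```

```bash
python3 - <<'E'
from h import *
from cell import bot
p,R=pose(bot.observe()); y=np.radians(.45)
plan(p,R,(.4624,-.3149,.03),toolR((np.sin(y),-np.cos(y),0),(0,0,-1)),5,4,2)
E
```

```text
n 5 step mm 34.94160878546089 deg 0.14966629547095767
lin [[0.0004, 0.0006, 0.0349], [0.0003, 0.0005, 0.035], [0.0002, 0.0004, 0.0349], [0.0002, 0.0004, 0.0349], [0.0, 0.0004, 0.035]]
tw [-0.08, 0.12, -0.04] end [ 0.4624 -0.3149  0.03  ] ang err 0.04
```

jog_arm(
  fingers=[115,115,115,115,115,115,115,115],
  linear=[
    [0.0004,0.0006,0.035],
    [0.0003,0.0005,0.035],
    [0.0002,0.0004,0.035],
    [0.0002,0.0004,0.035],
    [0,0.0004,0.035],
    [0,0,0.01],
    [0,0,0.006],
    [0,0,0],
  ],
  twist=[
    [-0.08,0.12,-0.04],
    [-0.08,0.12,-0.04],
    [-0.08,0.12,-0.04],
    [-0.08,0.12,-0.04],
    [-0.08,0.12,-0.04],
    [0,0,0],
    [0,0,0],
    [0,0,0],
  ],
)

```text
time: 16.15
ee_pos: [0.4633, -0.3144, 0.0149]
tcp_rot: [0.001, 1.0, 0.005, 0.001]
force: [0.5, -0.3, 0.3]
finger_gap: 0.553
finger_force: 0.0
```

jog_arm(
  fingers=[255,255,255,255,255,255,255],
  linear=[
    [0,0,0],
    [0,0,0],
    [0,0,0],
    [0,0,0],
    [0,0,0],
    [0,0,0],
    [0,0,0],
  ],
  twist=[
    [0,0,0],
    [0,0,0],
    [0,0,0],
    [0,0,0],
    [0,0,0],
    [0,0,0],
    [0,0,0],
  ],
  force=100,
)

```text
time: 17.02
ee_pos: [0.4634, -0.3147, 0.0152]
tcp_rot: [0.001, 1.0, 0.004, 0.001]
force: [-1.1, 1.2, 10.5]
finger_gap: 0.241
finger_force: 99.5
```

```bash
python3 - <<'E'
from h import *
from cell import bot
s=bot.observe();print(s["ee_pos"].round(4),pose(s)[1].as_matrix().round(4).tolist(),s["force"],s["finger_gap"],s["finger_force"])
E
```

```text
[ 0.4634 -0.3147  0.0152] [[1.0, 0.0089, 0.0024], [0.0089, -1.0, -0.0018], [0.0024, 0.0018, -1.0]] [-1.06343561  1.18329417 10.46111051] 0.24061237491821288 99.47229266166687
```

jog_arm(
  fingers=[255,255,255,255,255,255,255,255],
  linear=[
    [0,0,-0.003],
    [0,0,-0.01],
    [0,0,-0.03],
    [0,0,-0.05],
    [0,0,-0.05],
    [0,0,-0.05],
    [0,0,-0.04],
    [0,0,0],
  ],
  twist=[
    [0,0,0],
    [0,0,0],
    [0,0,0],
    [0,0,0],
    [0,0,0],
    [0,0,0],
    [0,0,0],
    [0,0,0],
  ],
)

```text
time: 18.02
ee_pos: [0.4636, -0.3149, 0.2504]
tcp_rot: [0.002, 1.0, 0.004, 0.003]
force: [-0.5, -1.1, -4.3]
finger_gap: 0.236
finger_force: 98.8
```

```bash
cat >> h.py <<'E'
def plate_in_tool(bot):
    s,w=wrist(bot); m=np.array(w["mount"]); T=dict(w); T["R"]=m[:3,:3].T; T["t"]=-m[:3,:3].T@m[:3,3]
    P=cloud(T)*1e3; q=(w["range_z"]>0)&(w["image"].min(2)>120)&(P[...,2]>-8)&(P[...,2]<16)&(abs(P[...,0])<70)&(abs(P[...,1])<100)
    X=P[q]; A=np.c_[X[:,:2],np.ones(len(X))]; c=np.linalg.lstsq(A,X[:,2],rcond=None)[0]
    for _ in range(4):
        k=abs(A@c-X[:,2])<1.2; c=np.linalg.lstsq(A[k],X[k,2],rcond=None)[0]
    X=X[k]; print("plane z=ax+by+c; tilts deg",np.degrees(c[:2]).round(2),"top z at 0",c[2].round(2),len(X),"x",np.percentile(X[:,0],[.1,99.9]).round(1),"y",np.percentile(X[:,1],[.1,99.9]).round(1))
    print("yedges by x",[(x,np.percentile(X[abs(X[:,0]-x)<4,1],[.3,99.7]).round(1).tolist()) for x in(10,25,40) if (abs(X[:,0]-x)<4).sum()>30])
    print("xfar by y",[(y,np.percentile(X[abs(X[:,1]-y)<5,0],99.5).round(1)) for y in(-70,-45,45,70) if (abs(X[:,1]-y)<5).sum()>30])
    return w
E
python3 - <<'E'
from h import *
from cell import bot
w=plate_in_tool(bot); np.save("pics/w8.npy",w,allow_pickle=True)
d=np.load("pics/top0.npy",allow_pickle=True).item();P=cloud(d);k=(abs(P[...,1]-.05)<.15)&(abs(P[...,0]-.47)<.15);print("max z on path",np.percentile(P[...,2][k],99.8))
s=bot.observe();p,R=pose(s);print(p,s["force"])
Rt=toolR(-DK[:,1],-DK[:,2]); pt=O+DK@[0,0,.095]
a,Ra=plan(p,R,[.46,.05,.27],Ro.from_rotvec((Rt*R.inv()).as_rotvec()*.5)*R,10)
plan(a,Ra,pt,Rt,10)
E
```

```text
plane z=ax+by+c; tilts deg [-0.01  0.1 ] top z at 0 5.48 23240 x [-50.8  49. ] y [-80.2  79.6]
yedges by x [(10, [-79.7, 79.1]), (25, [-79.8, 79.0]), (40, [-79.9, 79.1])]
xfar by y [(-70, np.float64(48.8)), (-45, np.float64(48.6)), (45, np.float64(48.6)), (70, np.float64(49.0))]
max z on path 1.5674958380456814
[ 0.46295896 -0.31442027  0.2480705 ] [ 0.23462362  0.11189454 -4.7188929 ]
n 10 step mm 36.50914843684931 deg 3.159113799786263
lin [[0.0, -0.036, -0.002], [0.002, -0.037, -0.002], [0.004, -0.036, -0.002], [0.005, -0.036, -0.001], [0.008, -0.036, 0.0], [0.009, -0.035, 0.0], [0.011, -0.035, 0.001], [0.013, -0.034, 0.001], [0.014, -0.034, 0.002], [0.017, -0.032, 0.002]]
tw [0.6, 1.1, -2.9] end [0.4605 0.0499 0.2703] ang err 0.65
n 10 step mm 30.901634929326978 deg 3.1256999216175565
lin [[0.014, -0.023, 0.015], [0.015, -0.022, 0.015], [0.016, -0.021, 0.016], [0.017, -0.02, 0.017], [0.017, -0.019, 0.017], [0.018, -0.018, 0.018], [0.018, -0.017, 0.019], [0.018, -0.016, 0.019], [0.019, -0.015, 0.019], [0.019, -0.013, 0.02]]
tw [0.7, 1.2, -2.8] end [0.4917 0.3387 0.1664] ang err 0.53
```

jog_arm(
  fingers=[255,255,255,255,255,255,255,255],
  linear=[
    [0,-0.036,-0.002],
    [0.002,-0.037,-0.002],
    [0.004,-0.036,-0.002],
    [0.005,-0.036,-0.001],
    [0.008,-0.036,0],
    [0.009,-0.035,0],
    [0.011,-0.035,0.001],
    [0.013,-0.034,0.001],
  ],
  twist=[
    [0.6,1.1,-2.9],
    [0.6,1.1,-2.9],
    [0.6,1.1,-2.9],
    [0.6,1.1,-2.9],
    [0.6,1.1,-2.9],
    [0.6,1.1,-2.9],
    [0.6,1.1,-2.9],
    [0.6,1.1,-2.9],
  ],
)

```text
time: 19.08
ee_pos: [0.4592, -0.0215, 0.2633]
tcp_rot: [-0.042, 0.975, 0.206, 0.075]
force: [0.7, 0.6, -3.3]
finger_gap: 0.239
finger_force: 98.8
```

jog_arm(
  fingers=[255,255,255,255,255,255],
  linear=[
    [0.014,-0.034,0.002],
    [0.017,-0.032,0.002],
    [0.014,-0.023,0.015],
    [0.015,-0.022,0.015],
    [0.016,-0.021,0.016],
    [0.017,-0.02,0.017],
  ],
  twist=[
    [0.6,1.1,-2.9],
    [0.6,1.1,-2.9],
    [0.7,1.2,-2.8],
    [0.7,1.2,-2.8],
    [0.7,1.2,-2.8],
    [0.7,1.2,-2.8],
  ],
)

```text
time: 19.82
ee_pos: [0.4717, 0.1665, 0.2263]
tcp_rot: [-0.076, 0.925, 0.347, 0.132]
force: [1.1, 0.2, -4.7]
finger_gap: 0.238
finger_force: 98.8
```

jog_arm(
  fingers=[255,255,255,255,255,255,255],
  linear=[
    [0.017,-0.019,0.017],
    [0.018,-0.018,0.018],
    [0.018,-0.017,0.019],
    [0.018,-0.016,0.019],
    [0.019,-0.015,0.019],
    [0.019,-0.013,0.02],
    [0,0,0],
  ],
  twist=[
    [0.7,1.2,-2.8],
    [0.7,1.2,-2.8],
    [0.7,1.2,-2.8],
    [0.7,1.2,-2.8],
    [0.7,1.2,-2.8],
    [0.7,1.2,-2.8],
    [0,0,0],
  ],
)

```text
time: 20.7
ee_pos: [0.4893, 0.3392, 0.163]
tcp_rot: [-0.111, 0.851, 0.478, 0.186]
force: [0.1, -0.6, -4.7]
finger_gap: 0.238
finger_force: 98.9
```

```bash
python3 - <<'E'
from h import *
from cell import bot
dk(bot); w=plate_in_tool(bot); np.save("pics/w9.npy",w,allow_pickle=True); print(bot.observe()["joint_pos"].round(3))
P=(cloud(w)-O)@DK*1e3; k=(w["range_z"]>0)&(w["image"].min(2)>130)&(abs(P[...,2])<6)
A=P[k];c=np.linalg.lstsq(np.c_[A[:,:2],np.ones(len(A))],A[:,2],rcond=None)[0];print("deck plane deg",np.degrees(c[:2]).round(2),c[2],len(A),"extent x",np.percentile(A[:,0],[.2,99.8]),"y",np.percentile(A[:,1],[.2,99.8]))
print("y edges",[(x,np.percentile(A[abs(A[:,0]-x)<3,1],[.5,99.5]).round(1).tolist()) for x in(60,80,100) if (abs(A[:,0]-x)<3).sum()>50])
print("top edge",[(y,np.percentile(A[abs(A[:,1]-y)<4,0],99.5).round(1)) for y in(-75,-50,0,50,75) if (abs(A[:,1]-y)<4).sum()>50])
E
```

```text
t 20.7 deck mm [-2.37  2.19 92.71] z/x axis [[-0.0001, 0.0099, -1.0], [1.0, -0.0071, -0.0001]] F deck [-2.41 -0.36 -4.04] gap 0.238
plane z=ax+by+c; tilts deg [0.05 0.04] top z at 0 5.57 22776 x [-49.9  48.8] y [-79.7  80.2]
yedges by x [(10, [-79.3, 79.8]), (25, [-79.1, 79.7]), (40, [-79.3, 79.8])]
xfar by y [(-70, np.float64(48.6)), (-45, np.float64(48.4)), (45, np.float64(48.3)), (70, np.float64(48.8))]
[ 0.485  0.116 -0.427  0.652  0.228  2.648]
deck plane deg [ 0.36 -0.11] 1.2453494185076464 16955 extent x [-108.15788729  114.59842171] y [-235.93340565   84.16205949]
y edges [(60, [-83.5, 83.6]), (80, [-83.0, 83.6]), (100, [-83.3, 83.1])]
top edge [(-75, np.float64(113.7)), (-50, np.float64(113.4)), (0, np.float64(114.5)), (50, np.float64(114.5)), (75, np.float64(114.3))]
```

```bash
python3 - <<'E'
from h import *
from scipy.optimize import least_squares
for n in("w1","w5","w6","w9"):
    w=np.load(f"pics/{n}.npy",allow_pickle=True).item(); P=((cloud(w)-O)@DK*1e3)[w["range_z"]>0]
    for y in(65,-65):
        q=P[(abs(P[:,0])<14)&(abs(P[:,1]-y)<14)&(P[:,2]>8)&(P[:,2]<33)]
        if len(q)<40: print(n,y,len(q)); continue
        f=lambda v:np.hypot(q[:,0]-v[0],q[:,1]-v[1])-6
        r=least_squares(f,[0,y],loss='soft_l1',f_scale=.5); print(n,y,len(q),r.x.round(2),"rms",np.sqrt(np.median(f(r.x)**2)).round(2),"ztop",np.percentile(P[(abs(P[:,0])<12)&(abs(P[:,1]-y)<12)][:,2],99.5).round(1))
E
```

```text
w1 65 83 [-0.26 65.83] rms 0.15 ztop 251.1
w1 -65 82 [ -1.02 -64.65] rms 0.11 ztop 249.9
w5 65 263 [-0.18 66.07] rms 0.18 ztop 152.4
w5 -65 255 [ -0.88 -64.23] rms 0.2 ztop 151.8
w6 65 690 [-0.   65.87] rms 0.22 ztop 100.5
w6 -65 679 [ -0.78 -64.34] rms 0.26 ztop 100.8
w9 65 0
w9 -65 0
```

```bash
cat >> h.py <<'E'
O=O+DK@np.array([-.45,.75,1.7])/1e3; DK=deckR(1.0222)
def holes(w):
    m=np.array(w["mount"]); T=dict(w); T["R"]=m[:3,:3].T; T["t"]=-m[:3,:3].T@m[:3,3]
    Z=cloud(T)*1e3; h,wd=w["range_z"].shape; uu,vv=np.meshgrid(np.arange(wd),np.arange(h))
    Q=onplane(T,np.c_[uu.ravel(),vv.ravel()],(0,0,1),.0055).reshape(h,wd,3)*1e3; C=[]
    for y in(-65,65):
        k=(np.hypot(Q[...,0],Q[...,1]-y)<11)&(Z[...,2]>6.6)
        c,r=cv2.minEnclosingCircle(Q[k][:,:2].astype(np.float32)); C.append(Q[k][:,:2].mean(0)); print("hole",y,k.sum(),"mean",C[-1].round(2),"circ",np.round(c,2),round(r,2))
    return C
E
python3 - <<'E'
from h import *
from cell import bot
w=np.load("pics/w9.npy",allow_pickle=True).item()
C=holes(w); dk(bot)
c=np.mean(C,0); p,R=pose(bot.observe()); Rt=toolR(-DK[:,1],-DK[:,2])
d=C[1]-C[0]; print("plate yaw in tool deg",np.degrees(np.arctan2(-d[0],d[1])))
pt=O+DK@[0,0,.072]-Rt.apply(np.r_[c,0]/1e3); plan(p,R,pt,Rt,3,4,2)
E
```

```text
hole -65 412 mean [ -0.77 -64.32] circ [ -0.29 -64.9 ] 10.29
hole 65 427 mean [-0.44 64.99] circ [ 0.15 65.29] 10.97
t 20.75 deck mm [-1.92  0.59 91.89] z/x axis [[0.0002, 0.0114, -0.9999], [1.0, -0.0029, 0.0001]] F deck [-1.73 -0.15 -3.39] gap 0.237
plate yaw in tool deg -0.1434487099903401
n 3 step mm 6.682819070557835 deg 0.22803508501982758
lin [[0.0008, 0.0002, 0.0066], [0.0009, 0.0001, 0.0067], [0.0008, 0.0001, 0.0066]]
tw [-0.22, -0.0, -0.06] end [0.4954 0.3476 0.1468] ang err 0.02
```

jog_arm(
  fingers=[255,255,255,255,255],
  linear=[
    [0.0008,0.0002,0.0066],
    [0.0009,0.0001,0.0067],
    [0.0008,0.0001,0.0066],
    [0,0,0],
    [0,0,0],
  ],
  twist=[
    [-0.22,0,-0.06],
    [-0.22,0,-0.06],
    [-0.22,0,-0.06],
    [0,0,0],
    [0,0,0],
  ],
)

```text
time: 21.38
ee_pos: [0.497, 0.348, 0.1492]
tcp_rot: [-0.106, 0.851, 0.477, 0.191]
force: [-0.0, 0.5, -3.3]
finger_gap: 0.241
finger_force: 99.1
```

```bash
python3 - <<'E'
from h import *
from cell import bot
dk(bot); w=plate_in_tool(bot); C=holes(w); np.save("pics/w10.npy",w,allow_pickle=True)
c=np.mean(C,0);p,R=pose(bot.observe()); print("plate centre in deck mm",(DK.T@(p+R.apply(np.r_[c,15.5]/1e3)-O)*1e3).round(2))
im=w["image"]; uv=proj(w,O+np.array([(0,.065,.045),(0,-.065,.045)])@DK.T); print(uv)
L=[cv2.resize(im[int(v)-45:int(v)+45,int(u)-45:int(u)+45],(390,390),interpolation=cv2.INTER_CUBIC) for u,v in uv]
cv2.imwrite("pics/w10.png",np.hstack(L)[:,:,::-1])
E
```

```text
t 21.375 deck mm [ 2.7  -0.8  73.61] z/x axis [[0.0036, -0.0019, -1.0], [1.0, 0.0005, 0.0036]] F deck [-1.05  0.27 -3.21] gap 0.241
plane z=ax+by+c; tilts deg [0.02 0.03] top z at 0 5.59 22713 x [-50.1  48.8] y [-79.8  80.2]
yedges by x [(10, [-79.2, 79.8]), (25, [-79.3, 79.6]), (40, [-79.2, 79.8])]
xfar by y [(-70, np.float64(48.6)), (-45, np.float64(48.5)), (45, np.float64(48.5)), (70, np.float64(48.5))]
hole -65 431 mean [ -0.49 -64.31] circ [  0.72 -65.21] 10.29
hole 65 445 mean [-0.41 64.81] circ [ 0.53 64.31] 10.08
plate centre in deck mm [ 2.36 -1.13 58.18]
[[155.53997454 228.07456049]
 [345.83772802 227.80382169]]
```

View pics/w10.png

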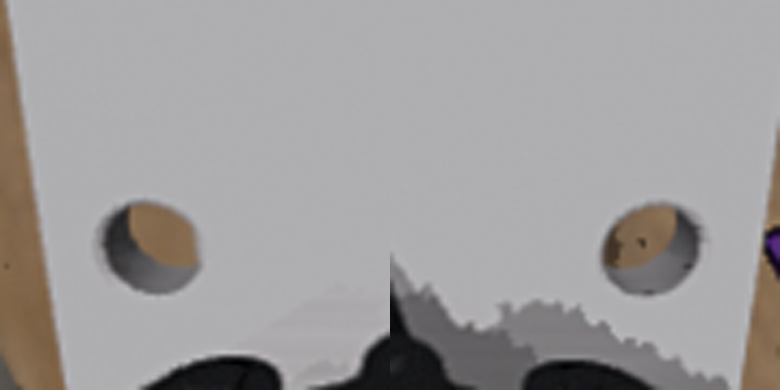

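The crops show both plate holes, left (150,248) and right (652,248), unobstructed with the bench visible through them; the holes sit symmetrically. Let the arm settle and read again.

jog_arm(
  fingers=[255,255,255],
  linear=[
    [0,0,0],
    [0,0,0],
    [0,0,0],
  ],
  twist=[
    [0,0,0],
    [0,0,0],
    [0,0,0],
  ],
)

```text
time: 21.8
ee_pos: [0.497, 0.3481, 0.1492]
tcp_rot: [-0.106, 0.851, 0.477, 0.191]
force: [0.1, -0.3, -3.0]
finger_gap: 0.24
finger_force: 99.1
```

```bash
cat >> h.py <<'E'
def settle(bot,n=8):
    A=[];Q=[]
    for i in range(n):
        s=bot.observe();p,R=pose(s);A.append(DK.T@(p-O)*1e3);Q.append(R.as_quat()*np.sign(R.as_quat()[0]));bot.get_image("side")
    R=Ro.from_quat(np.mean(Q,0)); A=np.array(A); print("t",s["time"],"mean",A.mean(0).round(2),"sd",A.std(0).round(2),"axes z,x",(DK.T@R.as_matrix())[:,[2,0]].T.round(4).tolist(),"F",(DK.T@s["force"]).round(1)); return A.mean(0),R
E
python3 -c "
from h import *;from cell import bot;m,R=settle(bot)
print('plate',m+DK.T@R.apply([-.5,.25,15.5]))"
```

```text
t 22.15 mean [ 2.67 -0.79 73.55] sd [0.02 0.02 0.03] axes z,x [[0.0036, -0.0019, -1.0], [1.0, 0.0005, 0.0036]] F [-1.6 -0.3 -2.7]
plate [ 2.22999274 -1.07410624 58.04548164]
```

jog_arm(
  fingers=[255,255,255,255,255],
  linear=[
    [-0.0022,-0.0011,0],
    [0,0,0.002],
    [0,0,0],
    [0,0,0],
    [0,0,0],
  ],
  twist=[
    [0.1,-0.2,0],
    [0,0,0],
    [0,0,0],
    [0,0,0],
    [0,0,0],
  ],
)

```text
time: 22.82
ee_pos: [0.4955, 0.3477, 0.1464]
tcp_rot: [-0.106, 0.851, 0.478, 0.189]
force: [-0.1, 0.0, -4.2]
finger_gap: 0.238
finger_force: 99.1
```

```bash
python3 -c "
from h import *;from cell import bot;m,R=settle(bot,4)
print('plate',m+DK.T@R.apply([-.5,.25,15.5]))"
```

```text
t 22.975 mean [ 0.49  0.3  71.53] sd [0.01 0.01 0.  ] axes z,x [[0.0001, -0.0002, -1.0], [1.0, 0.0005, 0.0001]] F [-0.7 -0.2 -3.4]
plate [-1.25278401e-02  4.58963396e-02  5.60326506e+01]
```

jog_arm(
  fingers=[255,255,255,255,255,255,255,255],
  linear=[
    [0,0,0.004],
    [0,0,0.004],
    [0,0,0.003],
    [0,0,0.003],
    [0,0,0.002],
    [0,0,0.002],
    [0,0,0.002],
    [0,0,0],
  ],
  twist=[
    [0,0,0],
    [0,0,0],
    [0,0,0],
    [0,0,0],
    [0,0,0],
    [0,0,0],
    [0,0,0],
    [0,0,0],
  ],
)

```text
time: 24.02
ee_pos: [0.4998, 0.3549, 0.1281]
tcp_rot: [-0.106, 0.851, 0.478, 0.189]
force: [-0.2, 0.2, -4.1]
finger_gap: 0.24
finger_force: 99.1
```

```bash
python3 -c "
from h import *;from cell import bot;m,R=settle(bot,3)
print('plate',m+DK.T@R.apply([-.5,.25,15.5]))"
```

```text
t 24.125 mean [ 0.41  0.32 51.47] sd [0.05 0.03 0.07] axes z,x [[0.0, -0.0001, -1.0], [1.0, 0.0005, 0.0]] F [-1.6  0.8 -4.2]
plate [-0.08927425  0.07223553 35.97229543]
```

jog_arm(
  fingers=[255,255,255,255,255,255,255,255],
  linear=[
    [0,0,0.002],
    [0,0,0.002],
    [0,0,0.002],
    [0,0,0.002],
    [0,0,0.002],
    [0,0,0.002],
    [0,0,0],
    [0,0,0],
  ],
  twist=[
    [0,0,0],
    [0,0,0],
    [0,0,0],
    [0,0,0],
    [0,0,0],
    [0,0,0],
    [0,0,0],
    [0,0,0],
  ],
)

```text
time: 25.18
ee_pos: [0.5025, 0.3592, 0.1174]
tcp_rot: [-0.106, 0.851, 0.478, 0.189]
force: [1.1, 1.1, -3.5]
finger_gap: 0.241
finger_force: 99.0
```

```bash
python3 -c "
from h import *;from cell import bot;m,R=settle(bot,3)
print('plate',m+DK.T@R.apply([-.5,.25,15.5]))"
```

```text
t 25.275 mean [ 0.5   0.3  39.54] sd [0.   0.03 0.02] axes z,x [[0.0002, -0.0002, -1.0], [1.0, 0.0005, 0.0002]] F [-0.5 -0.4 -4.5]
plate [5.44231850e-03 5.07137227e-02 2.40369739e+01]
```

Free on the pins at 24 mm, no contact force. Continue down.

jog_arm(
  fingers=[255,255,255,255,255,255,255,255],
  linear=[
    [0,0,0.003],
    [0,0,0.003],
    [0,0,0.003],
    [0,0,0.003],
    [0,0,0.002],
    [0,0,0.001],
    [0,0,0],
    [0,0,0],
  ],
  twist=[
    [0,0,0],
    [0,0,0],
    [0,0,0],
    [0,0,0],
    [0,0,0],
    [0,0,0],
    [0,0,0],
    [0,0,0],
  ],
)

```text
time: 26.32
ee_pos: [0.5059, 0.3646, 0.1038]
tcp_rot: [-0.106, 0.851, 0.478, 0.189]
force: [1.3, 2.1, -4.9]
finger_gap: 0.238
finger_force: 98.9
```

```bash
python3 -c "
from h import *;from cell import bot;m,R=settle(bot,3)
print('plate',m+DK.T@R.apply([-.5,.25,15.5]))"
```

```text
t 26.425 mean [ 0.46  0.27 24.54] sd [0.03 0.01 0.  ] axes z,x [[0.0001, -0.0002, -1.0], [1.0, 0.0005, 0.0001]] F [-0.7 -0.8 -4.3]
plate [-0.03598302  0.02054533  9.03848145]
```

jog_arm(
  fingers=[255,255,255,255,255],
  linear=[
    [0,0,0.001],
    [0,0,0.001],
    [0,0,0.001],
    [0,0,0],
    [0,0,0],
  ],
  twist=[
    [0,0,0],
    [0,0,0],
    [0,0,0],
    [0,0,0],
    [0,0,0],
  ],
)

```text
time: 27.1
ee_pos: [0.5063, 0.3655, 0.1015]
tcp_rot: [-0.106, 0.851, 0.478, 0.189]
force: [-7.5, -7.8, 11.6]
finger_gap: 0.245
finger_force: 101.8
```

```bash
python3 -c "
from h import *;from cell import bot;m,R=settle(bot,3)
print('plate',m+DK.T@R.apply([-.5,.25,15.5]))"
```

```text
t 27.2 mean [ 0.44  0.29 22.08] sd [0.01 0.02 0.01] axes z,x [[0.0003, -0.0003, -1.0], [1.0, 0.0003, 0.0003]] F [-5.6  3.  14.1]
plate [-0.05143394  0.03750402  6.57737283]
```

jog_arm(
  fingers=[140,140,140,140,140,140,140,140],
  linear=[
    [0,0,0],
    [0,0,0],
    [0,0,0],
    [0,0,0],
    [0,0,-0.005],
    [0,0,-0.03],
    [0,0,-0.05],
    [0,0,-0.05],
  ],
  twist=[
    [0,0,0],
    [0,0,0],
    [0,0,0],
    [0,0,0],
    [0,0,0],
    [0,0,0],
    [0,0,0],
    [0,0,0],
  ],
)

```text
time: 28.25
ee_pos: [0.476, 0.3163, 0.2249]
tcp_rot: [-0.106, 0.851, 0.478, 0.189]
force: [0.8, 0.5, 0.9]
finger_gap: 0.448
finger_force: 0.0
```

```bash
python3 - <<'E'
from h import *
from cell import bot
settle(bot,4); s,w=wrist(bot)
P=((cloud(w)-O)@DK*1e3)[w["range_z"]>0]
q=P[(abs(P[:,0])<52)&(abs(P[:,1])<82)&(abs(P[:,2]-16)<3)]
c=np.linalg.lstsq(np.c_[q[:,:2],np.ones(len(q))],q[:,2],rcond=None)[0]; print("plate top",np.degrees(c[:2]).round(2),c[2],len(q),np.percentile(q,[.3,99.7],axis=0).round(1))
d=P[(P[:,0]>90)&(P[:,0]<110)&(abs(P[:,1])<80)];print("deck z",np.median(d[:,2]))
t=P[(abs(P[:,1])<12)&(P[:,0]>55)&(P[:,0]<78)];print("slip top",np.median(t[:,2]))
for x in range(76,90,2):
    k=P[(abs(P[:,1])<10)&(abs(P[:,0]-x)<1)];print(x,np.median(k[:,2]).round(1),end=" ")
E
```

```text
t 28.4 mean [  2.32  -0.35 160.89] sd [1.27 0.54 2.31] axes z,x [[0.0042, -0.0027, -1.0], [1.0, 0.0013, 0.0042]] F [ 0.4  0.4 -0.7]
plate top [-0.   -0.04] 16.663161251370102 11642 [[-50.4 -80.   14.8]
 [ 48.5  79.8  18.8]]
deck z 0.14056408654782088
slip top 6.621103442354475
76 7.0 78 6.5 80 6.7 82 6.5 84 0.1 86 0.0 88 0.1
```

```bash
python3 -c "
from cell import bot;print(bot.job_done())"
```

```text
the job is handed in; nothing more can be done
None
```

The job is handed in: the slip lies flat between the dowels against the stop bar, with the drill plate seated flat on it over both guide pins. It took about 28 s of the 72 s allowed, and the arm went nowhere near the glue bottle, tin or pliers.

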